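Square a carton into the measuring corner

ROBOT

A 6-joint arm with a two-finger parallel gripper is mounted at the origin on the work surface. World frame = base frame: x ahead of the robot, y to its left, z up, the work surface at z = 0. Lengths are in m, angles in rad, forces in N, time in s.
With the tool pointing down it reaches from about 0.375 to 0.925 m from the base axis. Payload 5.7 kg.
Tool frame: the origin (TCP) lies at the very end of the fingers, on their centre line; the grasp point (between the pads) lies 19 mm behind it; z points along the fingers, y is the line along which they close (so a half turn about z gives the same grasp; the last joint's range is limited). The gripper opens to 85 mm and grips with 20 to 120 N. Pads are 22 mm wide; open, the fingers measure 114 mm over their backs; the gripper's body (76 mm by 85 mm) begins 54 mm behind the grasp point. The pads swing forward as they close: fully open they stand 13 mm farther back than shut.
Start: joints at [-1.431, 0.359, 1.51, -0, 1.272, -0.115], TCP at [0.151, -0.581, 0.231] pointing down, gripper open.
Joint ranges: [-2.97, 2.97], [-1.01, 2.36], [0.21, 2.38], [-0.96, 4.11], [0.2, 2.71], [-2.98, 2.98]. Speed limits (rad/s): [2.39, 2.39, 3.14, 3.14, 3.14, 3.14].

INTERFACE

Orientations are given as a 3x3 rotation matrix whose columns are the frame's x, y, z axes.
In Python, from bench import ctrl gives the robot as it stands.
- The arm moves only by the tool jog_arm, never from a script. Its argument "moves" is a list of rows, each an object of numbers: "wx", "wy", "wz": the turn, a rotation vector about the world's x, y, z in rad; "dx", "dy", "dz": the shift along the world's x, y, z in cm; "fingers": the finger opening in cm, from 0 to 8.54. In form: [{"wx": .., "wy": .., "wz": .., "dx": .., "dy": .., "dz": .., "fingers": ..}, ...]. A call has 1 to 10 rows; each row shifts and turns the commanded pose from where the row before left it; what a row does not reach is not made up. A row lasts 1/12 s, in which the tool goes at most 41.7 mm and 7.16 degrees, less where a joint would pass 70% of its speed; a pose out of reach is approached as far as the arm can. A call with a gripper value outside its range is refused whole. The fingers move at their own pace and stop on an object; "newtons" is the grip in N (left out, the last holds). Time passes only in rows, so rows that do not move let the fingers close. It gives the time, the measured TCP pose, the force, the opening and the grip force at its end, in the units of the state.
- ctrl.get_obs(): the state, without advancing time (a new reading comes with each control period).
- ctrl.read_camera(name): name is "side" or "top"; returns a dict with "color" (400x640x3 uint8, red, green, blue), "depth" (400x640 float32, m along the optical axis (not along the pixel's ray), 0 where there is no reading), "fx", "fy", "cx", "cy" (pixels), "R" (3x3) and "t" (3): a world point X has camera coordinates R X + t. Camera axes: x right, y down, z forward; pixel columns grow to the right and rows downward; lengths in m; the calibration is good to about 2 mm. A picture is of the moment at which its call begins.
- ctrl.finish_job(): hands the job in; it is judged then, once.
The state is a dict: "time_s": time; "qpos": joint angles; "joint_vel": joint speeds; "effort": joint torques, N m; "eef_pos": TCP position; "eef_rot": TCP orientation; "contact_force": force on the tool from outside, world axes, zero at the start; "torque": the same for the moment, N m; "finger_gap": finger opening in m; "finger_force": force on a finger pad.
Only numpy, scipy, OpenCV 4.12 (cv2) and the standard library are available. Lean on these libraries where they do the work, as an engineer would, in place of code of your own. Each camera call takes 0.05 s, during which the arm holds its last target. There are 200 camera calls.

TASK

Push the carton with the red tape across the bench into the corner of the yellow rails, so that one long side lies flush against the long rail and one end is up against the short stop, then take the hand away. Push it only, keeping it flat on the bench: do not pick it up or tip it, and leave the green-taped carton and everything else on the bench where they stand.

Things in the scene. Friction and masses are not known exactly. Their poses are not given: they have to be found in the camera images.
- carton_mid (a point): Centre of the closed brown cardboard carton with a red tape band, about 0.3 to 0.55 kg. It measures 95 (its x) by 140 (its y, the long side, along which the tape runs) by 60 mm high, and stands on the bench, so this point is 30 mm above its underside. It slides freely.
- rails: Yellow L-shaped squaring rails, fixed, 40 mm high, 20 mm thick. Origin: inner corner at bench level. The long rail's inner face is the plane x = 0, running 520 mm from the corner towards -y; the short stop's inner face is the plane y = 0, running 130 mm towards -x. The carton goes on the -x, -y side. x points roughly away from the robot, y to its left. A 3 mm foot lies outside the rails.
- home (a point): Where the carton's centre is when it is home in the corner: 47.5 mm from the long rail's face and 70 mm from the short stop's, 30 mm above the bench (x, y = -47.5, -70 mm in the frame of the rails; same axes).
- other_mid (a point): Centre of the other carton, with a green tape band, same size and make, 30 mm above its underside. Leave it alone. The two cartons change places from run to run.
- pot_mid (a point): Lidded stainless pot, 128 mm across, 146 mm high with its lid handle; point 65 mm above its foot. Leave it alone.
- tape_mid (a point): Yellowish roll of packing tape lying flat, 100 mm across, 48 mm high; its centre. Leave it alone.
- shaker_mid (a point): Upright aluminium shaker, 58 mm across, 85 mm high; its centre. Leave it alone.
- bowl_mid (a point): Small stainless bowl, 120 mm across, 50 mm high; point 25 mm above its foot. Leave it alone.
- spoon_grip (a point): Handle of a spoon lying on the bench to the left of the rails, roughly along the robot's x, about 190 mm long. Leave it alone.
There are look-alikes about, which are no part of the job. Leave any purple or white look-alike of the part that bears carton_mid alone.

How it is judged:
At the end, for the whole second after the job is handed in: The red-taped carton lies flat and still in the corner: its centre within 5 mm of home both ways (long side on the long rail, end on the short stop), square to the rails within 0.04 rad (x of carton_mid in the frame of rails between -0.0525 and -0.043 m and y of carton_mid in the frame of rails between -0.075 and -0.065 m and angle between the y axis of carton_mid and the y axis of rails, either way round below 0.04 rad and angle between carton_mid's own z axis and vertical below 0.05 rad and height (world z) of carton_mid below 0.034 m and linear speed of carton below 0.01 m/s); the robot touches nothing.
It fails at once if the carton is lifted (more than 10 mm) or tipped (more than 0.2 rad) (height (world z) of carton_mid above 0.04 m or angle between carton_mid's own z axis and vertical above 0.2 rad).
It fails at once if the green-taped carton or another bystander is moved more than 20 mm (distance of any of other_mid, pot_mid, tape_mid, shaker_mid, bowl_mid, spoon_grip from where it was at the start of the episode above 0.02 m).
It also fails if it takes over 64 s, if anything falls off the work surface, if the arm or the gripper's body presses on something with over 40 N, if the wrist force passes 120 N, or if a joint passes its speed limit or range.

## Working session

There is one attempt and no reset: what is moved stays moved. The work goes in short steps, Python scripts to look and compute and a tool call to move; the robot and the scene stay as the last step left them, time stands still between calls to the robot, and variables do not carry over. Pictures are saved under pics/ and viewed, at most 10 in all, crops included, and the job is handed in when it is done.

Besides the shell and the picture viewer there is one more tool, called after "Request:" in YAML: its name, and indented under it one key for each argument. jog_arm: Moves the arm, as the interface text tells. Its arguments: {"type":"object","properties":{"moves":{"type":"array"},"newtons":{"type":"number"}},"required":["moves"]}

```bash
mkdir -p pics; cat > h.py <<'E'
import numpy as np, cv2
from bench import ctrl
def grab(n):
    c=ctrl.read_camera(n); np.savez(f'{n}.npz',**c); return c
def ray(c,u,v,z):
    R=np.array(c['R']);t=np.array(c['t']);o=-R.T@t
    d=R.T@np.array([(u-c['cx'])/c['fx'],(v-c['cy'])/c['fy'],1.])
    return o+d*(z-o[2])/d[2]
def cloud(c):
    R=np.array(c['R']);t=np.array(c['t']);d=c['depth'].astype(float)
    v,u=np.mgrid[:400,:640]
    P=np.stack([(u-c['cx'])/c['fx']*d,(v-c['cy'])/c['fy']*d,d],-1)
    return (P-t)@R
E
python3 - <<'E'
from h import *
for n in('top','side'):
    c=grab(n); cv2.imwrite(f'pics/{n}0.png',c['color'][...,::-1]); print(n,np.round(-np.array(c['R']).T@np.array(c['t']),3))
print(ctrl.get_obs())
E
```

```text
top [ 0.4   -0.03   1.382]
side [-0.136  0.583  0.743]
{'time_s': 0.1, 'qpos': array([-1.43109797e+00,  3.59464670e-01,  1.51133987e+00,  1.42235715e-05,
        1.27251764e+00, -1.15095210e-01]), 'joint_vel': array([-2.46867176e-03, -3.91004120e-05, -3.55375113e-03, -1.20799582e-03,
        1.17374954e-04, -3.86406231e-04]), 'effort': array([ 6.43231506e-04, -5.28651989e+01, -2.79350603e+01, -3.35999230e-04,
        5.06401891e-03, -2.71595056e-06]), 'eef_pos': array([ 0.15113973, -0.5800036 ,  0.23051282]), 'eef_rot': array([[ 9.67716428e-01,  2.52041394e-01, -2.27364298e-04],
       [ 2.52041407e-01, -9.67714932e-01,  1.71457387e-03],
       [ 2.12119761e-04, -1.71652652e-03, -9.99998504e-01]]), 'contact_force': array([-0.56827688, -0.42515768,  0.88720181]), 'torque': array([ 0.00425885,  0.01191059, -0.01493311]), 'finger_force': 0.0, 'finger_gap': 0.08515550392535005}
```

View pics/top0.png

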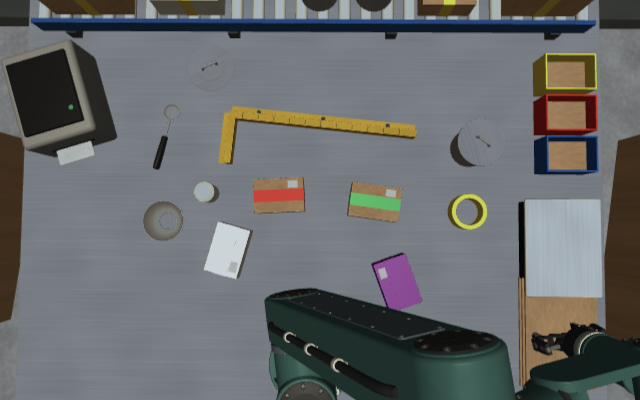

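View pics/side0.png

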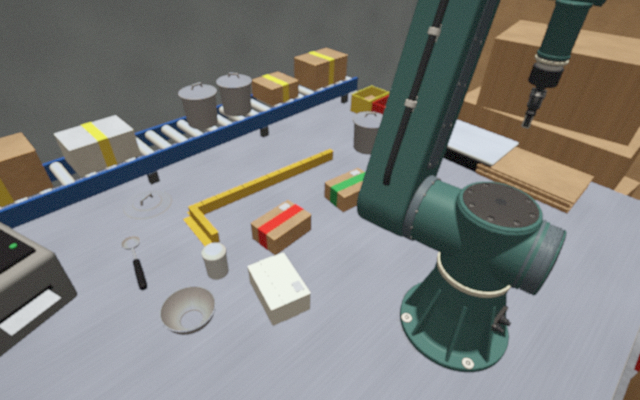

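Top view: the red-taped carton is at about (278,195) and the green-taped one at (375,202). The white look-alike is at (228,250) and the purple one at (397,281). The L-rail's inner corner is near (235,118). The carton at (278,195) fits: brown with a red band. I'll measure it and confirm in a crop.

```bash
cat >> h.py <<'E'
def red_carton(c):
    P=cloud(c);hsv=cv2.cvtColor(c['color'],cv2.COLOR_RGB2HSV)
    H,S,V=[hsv[...,i].astype(int) for i in range(3)]
    red=((H<6)|(H>174))&(S>140)&(V>80)&(abs(P[...,2]-.06)<.012)&(P[...,0]<.85)&(P[...,1]>-.45)
    n,l,st,ce=cv2.connectedComponentsWithStats(red.astype(np.uint8))
    k=1+np.argmax(st[1:,4]);v,u=np.where(l==k)
    W=np.array([ray(c,a,b,.06)[:2] for a,b in zip(u,v)])
    (cx,cy),(w,h),a=cv2.minAreaRect((W*1000).astype(np.float32))
    d=np.linalg.svd(W-W.mean(0),full_matrices=False)[2][0]; d*=np.sign(d[1])
    return np.array([cx,cy])/1000,np.arctan2(-d[0],d[1]),sorted((w,h)),W,ce[k]
E
python3 - <<'E'
from h import *
c=grab('top');P=cloud(c)
m,a,s,W,px=red_carton(c);print('tape',m,'ang',a,s,px,W.mean(0))
hsv=cv2.cvtColor(c['color'],cv2.COLOR_RGB2HSV);H,S,V=[hsv[...,i].astype(int) for i in range(3)]
# brown carton top by height around tape
top=(abs(P[...,2]-.06)<.008)&(np.hypot(P[...,0]-m[0],P[...,1]-m[1])<.1)
v,u=np.where(top);T=np.array([ray(c,x,y,.06)[:2] for x,y in zip(u,v)])
r=cv2.minAreaRect((T*1000).astype(np.float32));print('top rect',r, np.median(P[top][:,2]))
# rails
yl=(H>15)&(H<32)&(S>120)&(abs(P[...,2]-.04)<.008)&(P[...,0]>.5)&(P[...,0]<.85)&(P[...,1]>-.4)&(P[...,1]<.35)
n,l,st,ce=cv2.connectedComponentsWithStats(yl.astype(np.uint8));k=1+np.argmax(st[1:,4]);print('rails px',st[k])
v,u=np.where(l==k);Y=np.array([ray(c,x,y,.04)[:2] for x,y in zip(u,v)])
print('ext',Y.min(0),Y.max(0))
np.save('rails.npy',Y)
# long rail: per column centre for columns right of stop
L=[];
for cu in range(245,412):
    s_=u==cu
    if s_.any(): L.append([*Y[s_].mean(0),np.ptp(v[s_])+1])
L=np.array(L);p=np.polyfit(L[:,1],L[:,0],1);print('long centre x=p0*y+p1',p,'width px',np.median(L[:,2]),'res',np.std(L[:,0]-np.polyval(p,L[:,1])))
S_=[]
for rv in range(132,160):
    s_=v==rv
    if s_.any(): S_.append([*Y[s_].mean(0),np.ptp(u[s_])+1])
S_=np.array(S_);q=np.polyfit(S_[:,0],S_[:,1],1);print('stop centre y=q0*x+q1',q,'w',np.median(S_[:,2]))
th=-np.arctan(p[0]);ex=np.array([np.cos(th),np.sin(th)]);ey=np.array([-ex[1],ex[0]])
print('theta',th,'from stop',np.arctan(q[0]))
yc=0.;A=np.array([[1,-p[0]],[-q[0],1]]);C=np.linalg.solve(A,[p[1],q[1]]);O=C-.01*ex-.01*ey
print('corner',O); print('home',O-.0475*ex-.07*ey)
far=ray(c,*[u[np.argmax(u)],v[np.argmax(u)]],.04)[:2];print('rail far end along y',(far-O)@ey)
print('depth scale: bench z',np.median(P[230:240,300:330,2]),'tool',c['fx'])
im=cv2.resize(c['color'][90:230,200:430,::-1],None,fx=3.4,fy=3.4,interpolation=cv2.INTER_CUBIC);cv2.imwrite('pics/crop.png',im)
E
```

```text
tape [0.48011743 0.08810469] ang 0.05190179091139661 [32.463523864746094, 138.5436553955078] [278.23702422 194.69377163] [0.48007199 0.08888368]
top rect ((481.0245666503906, 88.18135070800781), (94.97782135009766, 140.01995849609375), 3.0789554119110107) 0.060525992994573494
rails px [ 223  110  194   53 1707]
ext [ 0.57346687 -0.30013394] [0.72346311 0.24960359]
long centre x=p0*y+p1 [0.09919119 0.69062023] width px 7.0 res 0.0005995956650001121
stop centre y=q0*x+q1 [-3.95046039  2.62846731] w 8.0
theta -0.0988677894092244 from stop -1.322869208874909
corner [ 0.67256965 -0.08066759]
home [ 0.61839213 -0.14563718]
rail far end along y -0.21900877552412695
depth scale: bench z 0.000306227648191667 tool 473.55147226002236
```

View pics/crop.png

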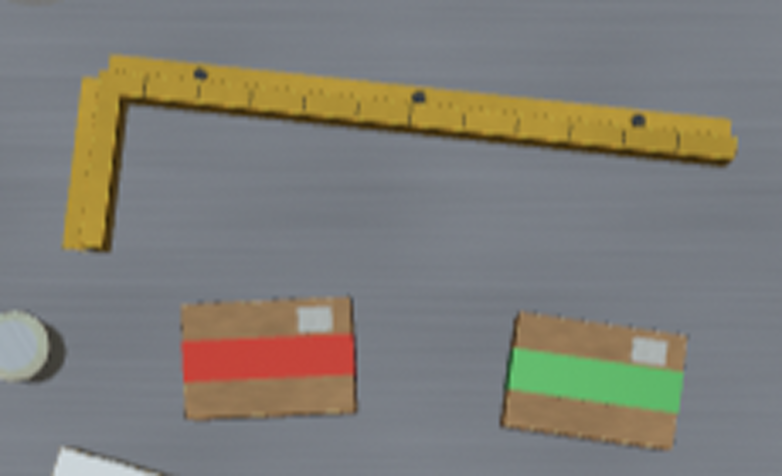

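The crop confirms the red-taped carton at (278,195), tilted slightly against the rail. The stop fit picked up rows of the long rail, so I'll refit it in the rail's own direction.

```bash
python3 - <<'E'
from h import *
Y=np.load('rails.npy');th=-.0989
ex=np.array([np.cos(th),np.sin(th)]);ey=np.array([-ex[1],ex[0]])
X=Y@np.c_[ex,ey]
a=X[:,0];b=X[:,1]
lo=X[(b<.15)];print('long rail x edges',np.percentile(lo[:,0],[1,5,50,95,99]))
xm=np.median(lo[:,0]); st=X[a<xm-.035]
print('stop y edges',np.percentile(st[:,1],[1,5,50,95,99]),'mid by x',[np.median(st[(st[:,0]>xm-q-.02)&(st[:,0]<=xm-q),1]).round(4) for q in (.04,.06,.08,.1)])
print('ext',X.min(0),X.max(0))
c=dict(np.load('top.npz'))
m=np.array([.481,.0882])
O_=np.array([xm-.01,np.median(st[:,1])-.01]);print('O',O_@np.array([ex,ey]),'carton in rails',np.array([ex,ey])@m-O_)
P=cloud(c)
hsv=cv2.cvtColor(c['color'],cv2.COLOR_RGB2HSV);H,S,V=[hsv[...,i].astype(int) for i in range(3)]
# others: positions & heights in rails frame
for nm,(u,v),z in [('green',(375,202),.06),('shaker',(204,192),.085),('white',(228,250),.06),('purple',(397,281),.06),('tape',(468,211),.048)]:
    w=ray(c,u,v,z)[:2];print(nm,w.round(3),(np.array([ex,ey])@w-O_).round(3),P[v,u,2].round(3))
g=(H>45)&(H<80)&(S>80)&(abs(P[...,2]-.06)<.012)&(P[...,0]<.6)&(P[...,0]>.35)
v,u=np.where(g);T=np.array([ray(c,x,y,.06)[:2] for x,y in zip(u,v)]);print('green',cv2.minAreaRect((T*1000).astype(np.float32)))
E
```

```text
long rail x edges [0.67649695 0.67769855 0.68727258 0.69683479 0.69770978]
stop y edges [0.28444124 0.28540705 0.29501402 0.30456806 0.30545828] mid by x [np.float64(0.295), np.float64(0.2954), np.float64(0.2944), np.float64(0.2945)]
ext [ 0.5465934  -0.23343216] [0.6979005  0.30557514]
O [0.70210496 0.21674815] carton in rails [-0.20733181 -0.14975163]
green [ 0.462 -0.182] [-0.2  -0.42] 0.059
shaker [0.484 0.291] [-0.224  0.052] 0.085
white [0.325 0.227] [-0.377 -0.027] 0.062
purple [ 0.243 -0.243] [-0.411 -0.503] 0.058
tape [ 0.439 -0.444] [-0.196 -0.683] 0.002
green ((463.3465576171875, -180.5746612548828), (141.11387634277344, 34.428245544433594), 82.30232238769531)
```

Rails: origin (0.702, 0.217), turned -0.099 rad, and the 20 mm widths agree. The carton sits at (-0.207, -0.150) in the rail frame, turned about +0.15, with a 95×140 top at z = 0.060. Plan: push it with two fingertips along the rails' +x to the long rail, then along +y to the stop.

Request:
jog_arm:
  moves:
    - {"dx": 3.1, "dy": 2.3, "wz": -0.118, "fingers": 5}
    - {"dx": 3.1, "dy": 2.3, "wz": -0.118, "fingers": 5}
    - {"dx": 3.1, "dy": 2.3, "wz": -0.118, "fingers": 5}
    - {"dx": 3.1, "dy": 2.3}
    - {"dx": 3.1, "dy": 2.3}
    - {"dx": 3.1, "dy": 2.3}
    - {"dx": 3.1, "dy": 2.3}
    - {"dx": 3.1, "dy": 2.3}
    - {"dy": 4}
    - {"dy": 4}

```text
invalid input at $.moves[0]: expected keys wx, wy, wz, dx, dy, dz, fingers
```

Request:
jog_arm:
  moves:
    - {"dy": 4}
    - {"dy": 4}
    - {"dy": 4}
    - {"dy": 4}
    - {"dy": 4}
    - {"dy": 4}
    - {"dy": 4}
    - {"dy": 4}
    - {"dy": 4}
    - {"dy": 4}

```text
invalid input at $.moves[0]: expected keys wx, wy, wz, dx, dy, dz, fingers
```

All keys are required.

Request:
jog_arm:
  moves:
    - {"wx": 0, "wy": 0, "wz": -0.118, "dx": 3.1, "dy": 2.3, "dz": 0, "fingers": 5}
    - {"wx": 0, "wy": 0, "wz": -0.118, "dx": 3.1, "dy": 2.3, "dz": 0, "fingers": 5}
    - {"wx": 0, "wy": 0, "wz": -0.118, "dx": 3.1, "dy": 2.3, "dz": 0, "fingers": 5}
    - {"wx": 0, "wy": 0, "wz": 0, "dx": 3.1, "dy": 2.3, "dz": 0, "fingers": 5}
    - {"wx": 0, "wy": 0, "wz": 0, "dx": 3.1, "dy": 2.3, "dz": 0, "fingers": 5}
    - {"wx": 0, "wy": 0, "wz": 0, "dx": 3.1, "dy": 2.3, "dz": 0, "fingers": 5}
    - {"wx": 0, "wy": 0, "wz": 0, "dx": 3.1, "dy": 2.3, "dz": 0, "fingers": 5}
    - {"wx": 0, "wy": 0, "wz": 0, "dx": 3.1, "dy": 2.3, "dz": 0, "fingers": 5}
    - {"wx": 0, "wy": 0, "wz": 0, "dx": 0, "dy": 4, "dz": 0, "fingers": 5}
    - {"wx": 0, "wy": 0, "wz": 0, "dx": 0, "dy": 4, "dz": 0, "fingers": 5}

```text
time_s: 0.98
eef_pos: [0.4008, -0.3156, 0.2309]
eef_rot: [[0.995, -0.098, 0.001], [-0.098, -0.995, -0.0], [0.001, 0.0, -1.0]]
contact_force: [0.5, 1.1, -0.0]
finger_gap: 0.0498
finger_force: 0.0
```

Request:
jog_arm:
  moves:
    - {"wx": 0, "wy": 0, "wz": 0, "dx": 0, "dy": 4, "dz": 0, "fingers": 5}
    - {"wx": 0, "wy": 0, "wz": 0, "dx": 0, "dy": 4, "dz": 0, "fingers": 5}
    - {"wx": 0, "wy": 0, "wz": 0, "dx": 0, "dy": 4, "dz": 0, "fingers": 5}
    - {"wx": 0, "wy": 0, "wz": 0, "dx": 0, "dy": 4, "dz": 0, "fingers": 5}
    - {"wx": 0, "wy": 0, "wz": 0, "dx": 0, "dy": 4, "dz": 0, "fingers": 5}
    - {"wx": 0, "wy": 0, "wz": 0, "dx": 0, "dy": 4, "dz": 0, "fingers": 5}
    - {"wx": 0, "wy": 0, "wz": 0, "dx": 0, "dy": 4, "dz": 0, "fingers": 5}
    - {"wx": 0, "wy": 0, "wz": 0, "dx": 0, "dy": 4, "dz": 0, "fingers": 5}
    - {"wx": 0, "wy": 0, "wz": 0, "dx": 0, "dy": 4, "dz": 0, "fingers": 5}
    - {"wx": 0, "wy": 0, "wz": 0, "dx": 0, "dy": 0, "dz": 0, "fingers": 5}

```text
time_s: 1.82
eef_pos: [0.3979, 0.0498, 0.2312]
eef_rot: [[0.996, -0.093, -0.001], [-0.093, -0.996, 0.004], [-0.001, -0.003, -1.0]]
contact_force: [-0.3, -0.3, 0.3]
finger_gap: 0.0498
finger_force: 0.0
```

Request:
jog_arm:
  moves:
    - {"wx": 0, "wy": 0, "wz": -0.005, "dx": -0.6, "dy": 4, "dz": 0, "fingers": 5}
    - {"wx": 0, "wy": 0, "wz": 0, "dx": 0, "dy": 0, "dz": -3.5, "fingers": 5}
    - {"wx": 0, "wy": 0, "wz": 0, "dx": 0, "dy": 0, "dz": -3.5, "fingers": 5}
    - {"wx": 0, "wy": 0, "wz": 0, "dx": 0, "dy": 0, "dz": -3.5, "fingers": 5}
    - {"wx": 0, "wy": 0, "wz": 0, "dx": 0, "dy": 0, "dz": -3.5, "fingers": 5}
    - {"wx": 0, "wy": 0, "wz": 0, "dx": 0, "dy": 0, "dz": -3.5, "fingers": 5}
    - {"wx": 0, "wy": 0, "wz": 0, "dx": 0, "dy": 0, "dz": -2, "fingers": 5}
    - {"wx": 0, "wy": 0, "wz": 0, "dx": 0, "dy": 0, "dz": -1.5, "fingers": 5}
    - {"wx": 0, "wy": 0, "wz": 0, "dx": 0, "dy": 0, "dz": -0.5, "fingers": 5}
    - {"wx": 0, "wy": 0, "wz": 0, "dx": 0, "dy": 0, "dz": 0, "fingers": 5}

```text
time_s: 2.65
eef_pos: [0.3924, 0.083, 0.0153]
eef_rot: [[0.995, -0.104, -0.003], [-0.104, -0.995, -0.0], [-0.003, 0.0, -1.0]]
contact_force: [-0.2, -0.2, -0.2]
finger_gap: 0.0496
finger_force: 0.0
```

```bash
python3 - <<'E'
from h import *
c=grab('side');cv2.imwrite('pics/s1.png',c['color'][...,::-1])
E
```

```text
(no output)
```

View pics/s1.png

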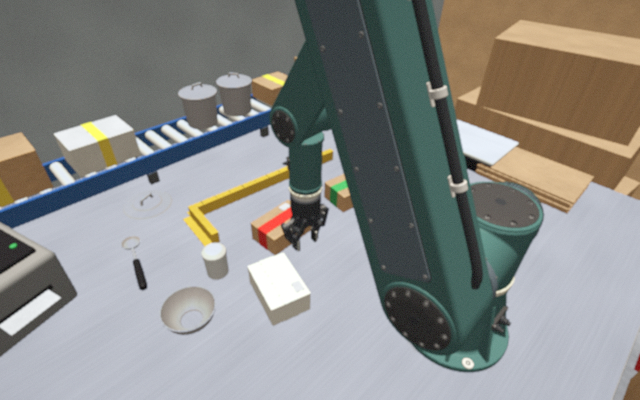

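The side view shows the fingers at (305,235), just behind the red carton (272,228) and clear of the white box. Starting the x push.

Request:
jog_arm:
  moves:
    - {"wx": 0, "wy": 0, "wz": 0, "dx": 0.5, "dy": 1.0, "dz": 0, "fingers": 5}
    - {"wx": 0, "wy": 0, "wz": 0, "dx": 1, "dy": -0.1, "dz": 0, "fingers": 5}
    - {"wx": 0, "wy": 0, "wz": 0, "dx": 1, "dy": -0.1, "dz": 0, "fingers": 5}
    - {"wx": 0, "wy": 0, "wz": 0, "dx": 1, "dy": -0.1, "dz": 0, "fingers": 5}
    - {"wx": 0, "wy": 0, "wz": 0, "dx": 1, "dy": -0.1, "dz": 0, "fingers": 5}
    - {"wx": 0, "wy": 0, "wz": 0, "dx": 1, "dy": -0.1, "dz": 0, "fingers": 5}
    - {"wx": 0, "wy": 0, "wz": 0, "dx": 1, "dy": -0.1, "dz": 0, "fingers": 5}
    - {"wx": 0, "wy": 0, "wz": 0, "dx": 1, "dy": -0.1, "dz": 0, "fingers": 5}
    - {"wx": 0, "wy": 0, "wz": 0, "dx": 1, "dy": -0.1, "dz": 0, "fingers": 5}
    - {"wx": 0, "wy": 0, "wz": 0, "dx": 0, "dy": 0, "dz": 0, "fingers": 5}

```text
time_s: 3.53
eef_pos: [0.4822, 0.0851, 0.0165]
eef_rot: [[0.995, -0.105, 0.004], [-0.105, -0.995, 0.0], [0.004, -0.001, -1.0]]
contact_force: [1.2, 0.5, 0.9]
finger_gap: 0.0496
finger_force: 0.0
```

```bash
cat >> h.py <<'E'
def rf(w):
    th=-.0989;ex=np.array([np.cos(th),np.sin(th)]);ey=np.array([-ex[1],ex[0]])
    return np.array([ex,ey])@(np.asarray(w)[:2]-[.7021,.2167])
def report():
    for n in('top','side'):
        try:
            c=grab(n);m,a,s,W,px=red_carton(c);print(n,'carton rails',rf(m).round(4),'mean',rf(W.mean(0)).round(4),'ang',round(a+.0989,3),np.round(s,1),len(W))
        except Exception as e: print(n,e)
    o=ctrl.get_obs();print('tcp rails',rf(o['eef_pos']).round(4),o['eef_pos'].round(4),'head',np.arctan2(o['eef_rot'][1,0],o['eef_rot'][0,0])+.0989,'F',o['contact_force'].round(1))
E
python3 -c "
from h import *
report()"
```

```text
top carton rails [-0.1475 -0.2108] mean [-0.1463 -0.2112] ang -1.199 [30.9 30.9] 121
side carton rails [-0.1448 -0.0997] mean [-0.144  -0.0983] ang 0.442 [29.7 43.3] 98
tcp rails [-0.2085 -0.1528] [0.4795 0.0853 0.0163] head -0.005628739751573825 F [-1.   0.6 -0.3]
```

Request:
jog_arm:
  moves:
    - {"wx": 0, "wy": 0, "wz": 0.006, "dx": 1, "dy": -0.1, "dz": -0.1, "fingers": 5}
    - {"wx": 0, "wy": 0, "wz": 0, "dx": 1, "dy": -0.1, "dz": 0, "fingers": 5}
    - {"wx": 0, "wy": 0, "wz": 0, "dx": 1, "dy": -0.1, "dz": 0, "fingers": 5}
    - {"wx": 0, "wy": 0, "wz": 0, "dx": 1, "dy": -0.1, "dz": 0, "fingers": 5}
    - {"wx": 0, "wy": 0, "wz": 0, "dx": 1, "dy": -0.1, "dz": 0, "fingers": 5}
    - {"wx": 0, "wy": 0, "wz": 0, "dx": 1, "dy": -0.1, "dz": 0, "fingers": 5}
    - {"wx": 0, "wy": 0, "wz": 0, "dx": 1, "dy": -0.1, "dz": 0, "fingers": 5}
    - {"wx": 0, "wy": 0, "wz": 0, "dx": 0.5, "dy": -0.05, "dz": 0, "fingers": 5}
    - {"wx": 0, "wy": 0, "wz": 0, "dx": 0.5, "dy": -0.05, "dz": 0, "fingers": 5}
    - {"wx": 0, "wy": 0, "wz": 0, "dx": 0, "dy": 0, "dz": 0, "fingers": 5}

```text
time_s: 4.47
eef_pos: [0.5598, 0.0773, 0.0154]
eef_rot: [[0.995, -0.098, 0.002], [-0.098, -0.995, 0.0], [0.002, -0.0, -1.0]]
contact_force: [-0.0, -0.1, 0.5]
finger_gap: 0.0504
finger_force: 0.0
```

Request:
jog_arm:
  moves:
    - {"wx": 0, "wy": 0, "wz": 0, "dx": 0.3, "dy": -0.03, "dz": 0, "fingers": 5}
    - {"wx": 0, "wy": 0, "wz": 0, "dx": 0.3, "dy": -0.03, "dz": 0, "fingers": 5}
    - {"wx": 0, "wy": 0, "wz": 0, "dx": 0.3, "dy": -0.03, "dz": 0, "fingers": 5}
    - {"wx": 0, "wy": 0, "wz": 0, "dx": 0.3, "dy": -0.03, "dz": 0, "fingers": 5}
    - {"wx": 0, "wy": 0, "wz": 0, "dx": 0, "dy": 0, "dz": 0, "fingers": 5}

```text
time_s: 4.88
eef_pos: [0.5712, 0.0761, 0.0153]
eef_rot: [[0.995, -0.098, 0.001], [-0.098, -0.995, 0.0], [0.001, -0.0, -1.0]]
contact_force: [0.1, -0.1, -0.3]
finger_gap: 0.05
finger_force: 0.0
```

```bash
python3 -c "
from h import *
report()"
```

```text
top carton rails [-0.0578 -0.2137] mean [-0.0571 -0.213 ] ang -1.448 [22.5 34. ] 97
side carton rails [-0.0578 -0.0985] mean [-0.0553 -0.0963] ang 0.566 [35.9 39.8] 82
tcp rails [-0.1165 -0.1528] [0.5711 0.0761 0.0154] head 0.0006555296789828996 F [-0.2  0.4 -0. ]
```

Request:
jog_arm:
  moves:
    - {"wx": 0, "wy": 0, "wz": 0, "dx": 0.2, "dy": -0.02, "dz": 0, "fingers": 5}
    - {"wx": 0, "wy": 0, "wz": 0, "dx": 0.2, "dy": -0.02, "dz": 0, "fingers": 5}
    - {"wx": 0, "wy": 0, "wz": 0, "dx": 0.2, "dy": -0.02, "dz": 0, "fingers": 5}
    - {"wx": 0, "wy": 0, "wz": 0, "dx": 0.2, "dy": -0.02, "dz": 0, "fingers": 5}
    - {"wx": 0, "wy": 0, "wz": 0, "dx": 0, "dy": 0, "dz": 0, "fingers": 5}

```text
time_s: 5.4
eef_pos: [0.5789, 0.0753, 0.0153]
eef_rot: [[0.995, -0.098, 0.001], [-0.098, -0.995, 0.0], [0.001, -0.0, -1.0]]
contact_force: [-0.5, 0.1, 0.4]
finger_gap: 0.0497
finger_force: 0.0
```

Request:
jog_arm:
  moves:
    - {"wx": 0, "wy": 0, "wz": 0, "dx": 0.1, "dy": -0.01, "dz": 0, "fingers": 5}
    - {"wx": 0, "wy": 0, "wz": 0, "dx": 0.1, "dy": -0.01, "dz": 0, "fingers": 5}

```text
time_s: 5.57
eef_pos: [0.58, 0.0752, 0.0152]
eef_rot: [[0.995, -0.098, -0.001], [-0.098, -0.995, 0.0], [-0.001, -0.0, -1.0]]
contact_force: [-1.9, 0.1, 0.7]
finger_gap: 0.05
finger_force: 0.0
```

Request:
jog_arm:
  moves:
    - {"wx": 0, "wy": 0, "wz": 0, "dx": 0.1, "dy": -0.01, "dz": 0, "fingers": 5}
    - {"wx": 0, "wy": 0, "wz": 0, "dx": 0.1, "dy": -0.01, "dz": 0, "fingers": 5}

```text
time_s: 5.73
eef_pos: [0.5805, 0.0752, 0.015]
eef_rot: [[0.995, -0.098, -0.003], [-0.098, -0.995, 0.0], [-0.003, -0.0, -1.0]]
contact_force: [-8.3, 1.0, 4.6]
finger_gap: 0.05
finger_force: 0.0
```

Request:
jog_arm:
  moves:
    - {"wx": 0, "wy": 0, "wz": 0, "dx": 0.1, "dy": -0.01, "dz": 0, "fingers": 5}
    - {"wx": 0, "wy": 0, "wz": 0, "dx": 0.1, "dy": -0.01, "dz": 0, "fingers": 5}

```text
time_s: 5.9
eef_pos: [0.5804, 0.0752, 0.0148]
eef_rot: [[0.995, -0.098, -0.007], [-0.098, -0.995, 0.001], [-0.007, 0.0, -1.0]]
contact_force: [-12.5, 1.5, 9.8]
finger_gap: 0.0498
finger_force: 0.0
```

It's seated on the long rail (12 N reaction). Backing off, lifting, and checking joint 6 and the carton.

Request:
jog_arm:
  moves:
    - {"wx": 0, "wy": 0, "wz": 0, "dx": -1, "dy": 0.1, "dz": 0, "fingers": 5}
    - {"wx": 0, "wy": 0, "wz": 0, "dx": -3, "dy": 0.3, "dz": 0, "fingers": 5}
    - {"wx": 0, "wy": 0, "wz": 0, "dx": -2, "dy": 0.2, "dz": 0, "fingers": 5}
    - {"wx": 0, "wy": 0, "wz": 0, "dx": 0, "dy": 0, "dz": 3.5, "fingers": 5}
    - {"wx": 0, "wy": 0, "wz": 0, "dx": 0, "dy": 0, "dz": 3.5, "fingers": 5}
    - {"wx": 0, "wy": 0, "wz": 0, "dx": 0, "dy": 0, "dz": 3.5, "fingers": 5}
    - {"wx": 0, "wy": 0, "wz": 0, "dx": 0, "dy": 0, "dz": 3.5, "fingers": 5}
    - {"wx": 0, "wy": 0, "wz": 0, "dx": 0, "dy": -4, "dz": 0, "fingers": 5}
    - {"wx": 0, "wy": 0, "wz": 0, "dx": 0, "dy": -4, "dz": 0, "fingers": 5}
    - {"wx": 0, "wy": 0, "wz": 0, "dx": 0, "dy": -4, "dz": 0, "fingers": 5}

```text
time_s: 6.73
eef_pos: [0.5258, -0.0403, 0.1569]
eef_rot: [[0.995, -0.095, 0.005], [-0.095, -0.995, -0.001], [0.005, 0.001, -1.0]]
contact_force: [-0.7, 0.1, -0.1]
finger_gap: 0.0499
finger_force: 0.0
```

```bash
python3 -c "
from h import *
report();print(ctrl.get_obs()['qpos'].round(2))"
```

```text
top carton rails [-0.048  -0.1296] mean [-0.0476 -0.1289] ang 0.02 [33. 90.] 361
side carton rails [-0.0446 -0.1502] mean [-0.0454 -0.1481] ang 0.012 [ 39.1 146.7] 298
tcp rails [-0.1495 -0.2774] [ 0.5259 -0.0445  0.1562] head -0.0035681807136604266 F [-0.6  0.2  0. ]
[-0.21  0.34  1.76 -0.    1.04  1.46]
```

Request:
jog_arm:
  moves:
    - {"wx": 0, "wy": 0, "wz": 0.121, "dx": 1, "dy": 0, "dz": 0, "fingers": 5}
    - {"wx": 0, "wy": 0, "wz": 0.121, "dx": 1, "dy": 0, "dz": 0, "fingers": 5}
    - {"wx": 0, "wy": 0, "wz": 0.121, "dx": 1, "dy": 0, "dz": 0, "fingers": 5}
    - {"wx": 0, "wy": 0, "wz": 0.121, "dx": 1, "dy": 0, "dz": 0, "fingers": 5}
    - {"wx": 0, "wy": 0, "wz": 0.121, "dx": 1, "dy": 0, "dz": 0, "fingers": 5}
    - {"wx": 0, "wy": 0, "wz": 0.121, "dx": 1, "dy": 0, "dz": 0, "fingers": 5}
    - {"wx": 0, "wy": 0, "wz": 0.121, "dx": 1, "dy": 0, "dz": 0, "fingers": 5}
    - {"wx": 0, "wy": 0, "wz": 0.121, "dx": 1, "dy": 0, "dz": 0, "fingers": 5}
    - {"wx": 0, "wy": 0, "wz": 0.121, "dx": 1, "dy": 0, "dz": 0, "fingers": 5}
    - {"wx": 0, "wy": 0, "wz": 0.121, "dx": 0.6, "dy": 0, "dz": 0, "fingers": 5}

```text
time_s: 7.67
eef_pos: [0.622, -0.0386, 0.1554]
eef_rot: [[0.437, 0.899, 0.002], [0.899, -0.437, -0.0], [0.001, 0.002, -1.0]]
contact_force: [-0.2, 0.0, -0.6]
finger_gap: 0.05
finger_force: 0.0
```

Request:
jog_arm:
  moves:
    - {"wx": 0, "wy": 0, "wz": 0.121, "dx": 0, "dy": 0, "dz": 0, "fingers": 5}
    - {"wx": 0, "wy": 0, "wz": 0.121, "dx": 0, "dy": 0, "dz": 0, "fingers": 5}
    - {"wx": 0, "wy": 0, "wz": 0.121, "dx": 0, "dy": 0, "dz": 0, "fingers": 5}
    - {"wx": 0, "wy": 0, "wz": 0, "dx": 0, "dy": 0, "dz": 0, "fingers": 5}

```text
time_s: 8.0
eef_pos: [0.6207, -0.0385, 0.1552]
eef_rot: [[0.091, 0.996, 0.001], [0.996, -0.091, -0.0], [0.0, 0.001, -1.0]]
contact_force: [0.4, 0.2, -0.2]
finger_gap: 0.0504
finger_force: 0.0
```

```bash
python3 -c "
from h import *
report();print(ctrl.get_obs()['eef_rot'].round(3))"
```

```text
top carton rails [-0.0481 -0.1126] mean [-0.0478 -0.1124] ang 0.026 [32.9 56. ] 224
side carton rails [-0.0445 -0.1513] mean [-0.0453 -0.1484] ang 0.005 [ 32.3 145.2] 295
tcp rails [-0.056  -0.2622] [ 0.6205 -0.0387  0.1553] head 1.5701638944850456 F [ 0.4 -0.1 -0. ]
[[ 0.099  0.995  0.001]
 [ 0.995 -0.099 -0.   ]
 [ 0.     0.001 -1.   ]]
```

Request:
jog_arm:
  moves:
    - {"wx": 0, "wy": 0, "wz": 0, "dx": 0, "dy": -0.5, "dz": -3, "fingers": 5}
    - {"wx": 0, "wy": 0, "wz": 0, "dx": 0, "dy": 0, "dz": -3, "fingers": 5}
    - {"wx": 0, "wy": 0, "wz": 0, "dx": 0, "dy": 0, "dz": -3, "fingers": 5}
    - {"wx": 0, "wy": 0, "wz": 0, "dx": 0, "dy": 0, "dz": -2.5, "fingers": 5}
    - {"wx": 0, "wy": 0, "wz": 0, "dx": 0, "dy": 0, "dz": -1.5, "fingers": 5}
    - {"wx": 0, "wy": 0, "wz": 0, "dx": 0, "dy": 0, "dz": -1, "fingers": 5}
    - {"wx": 0, "wy": 0, "wz": 0, "dx": 0, "dy": 0, "dz": 0, "fingers": 5}

```text
time_s: 8.68
eef_pos: [0.6188, -0.0438, 0.0131]
eef_rot: [[0.098, 0.995, -0.003], [0.995, -0.098, 0.001], [0.0, -0.004, -1.0]]
contact_force: [-0.9, 0.3, 0.3]
finger_gap: 0.05
finger_force: 0.0
```

Request:
jog_arm:
  moves:
    - {"wx": 0, "wy": 0, "wz": 0, "dx": 0.1, "dy": 1, "dz": 0, "fingers": 5}
    - {"wx": 0, "wy": 0, "wz": 0, "dx": 0.1, "dy": 1, "dz": 0, "fingers": 5}
    - {"wx": 0, "wy": 0, "wz": 0, "dx": 0.1, "dy": 1, "dz": 0, "fingers": 5}
    - {"wx": 0, "wy": 0, "wz": 0, "dx": 0.1, "dy": 1, "dz": 0, "fingers": 5}
    - {"wx": 0, "wy": 0, "wz": 0, "dx": 0.1, "dy": 1, "dz": 0, "fingers": 5}
    - {"wx": 0, "wy": 0, "wz": 0, "dx": 0.1, "dy": 1, "dz": 0, "fingers": 5}
    - {"wx": 0, "wy": 0, "wz": 0, "dx": 0.05, "dy": 0.5, "dz": 0, "fingers": 5}
    - {"wx": 0, "wy": 0, "wz": 0, "dx": 0, "dy": 0, "dz": 0, "fingers": 5}

```text
time_s: 9.35
eef_pos: [0.6268, 0.0226, 0.0154]
eef_rot: [[0.095, 0.996, 0.0], [0.996, -0.095, 0.001], [0.001, 0.0, -1.0]]
contact_force: [-0.0, -0.4, -0.1]
finger_gap: 0.0501
finger_force: 0.0
```

```bash
python3 -c "
from h import *
report()"
```

```text
top carton rails [-0.0495 -0.0639] mean [-0.0492 -0.0636] ang 1.372 [29.1 32.8] 119
side carton rails [-0.0465 -0.1171] mean [-0.0468 -0.1144] ang 0.016 [ 32.7 148.6] 320
tcp rails [-0.0559 -0.2018] [0.6266 0.0214 0.0152] head 1.5743496506116488 F [-0.1 -0.6 -0.8]
```

Request:
jog_arm:
  moves:
    - {"wx": 0, "wy": 0, "wz": -0.004, "dx": 0.1, "dy": 1, "dz": 0, "fingers": 5}
    - {"wx": 0, "wy": 0, "wz": 0, "dx": 0.1, "dy": 1, "dz": 0, "fingers": 5}
    - {"wx": 0, "wy": 0, "wz": 0, "dx": 0.1, "dy": 1, "dz": 0, "fingers": 5}
    - {"wx": 0, "wy": 0, "wz": 0, "dx": 0.05, "dy": 0.5, "dz": 0, "fingers": 5}
    - {"wx": 0, "wy": 0, "wz": 0, "dx": 0.04, "dy": 0.4, "dz": 0, "fingers": 5}
    - {"wx": 0, "wy": 0, "wz": 0, "dx": 0.03, "dy": 0.3, "dz": 0, "fingers": 5}
    - {"wx": 0, "wy": 0, "wz": 0, "dx": 0, "dy": 0, "dz": 0, "fingers": 5}

```text
time_s: 10.03
eef_pos: [0.6309, 0.0637, 0.0153]
eef_rot: [[0.099, 0.995, -0.0], [0.995, -0.099, 0.0], [0.0, -0.0, -1.0]]
contact_force: [0.0, -0.1, 0.6]
finger_gap: 0.0498
finger_force: 0.0
```

Request:
jog_arm:
  moves:
    - {"wx": 0, "wy": 0, "wz": 0, "dx": 0.02, "dy": 0.2, "dz": 0, "fingers": 5}
    - {"wx": 0, "wy": 0, "wz": 0, "dx": 0.02, "dy": 0.2, "dz": 0, "fingers": 5}

```text
time_s: 10.2
eef_pos: [0.6313, 0.0666, 0.0153]
eef_rot: [[0.1, 0.995, -0.0], [0.995, -0.1, -0.0], [-0.0, -0.0, -1.0]]
contact_force: [0.1, -2.1, -0.1]
finger_gap: 0.0494
finger_force: 0.0
```

Request:
jog_arm:
  moves:
    - {"wx": 0, "wy": 0, "wz": 0, "dx": 0.01, "dy": 0.1, "dz": 0, "fingers": 5}
    - {"wx": 0, "wy": 0, "wz": 0, "dx": 0.01, "dy": 0.1, "dz": 0, "fingers": 5}
    - {"wx": 0, "wy": 0, "wz": 0, "dx": 0.01, "dy": 0.1, "dz": 0, "fingers": 5}

```text
time_s: 10.45
eef_pos: [0.6316, 0.0696, 0.0153]
eef_rot: [[0.1, 0.995, -0.0], [0.995, -0.1, -0.0], [-0.0, -0.0, -1.0]]
contact_force: [0.2, -2.3, -0.6]
finger_gap: 0.0501
finger_force: 0.0
```

Request:
jog_arm:
  moves:
    - {"wx": 0, "wy": 0, "wz": 0, "dx": 0.01, "dy": 0.1, "dz": 0, "fingers": 5}
    - {"wx": 0, "wy": 0, "wz": 0, "dx": 0.01, "dy": 0.1, "dz": 0, "fingers": 5}

```text
time_s: 10.62
eef_pos: [0.6318, 0.0718, 0.0153]
eef_rot: [[0.1, 0.995, -0.0], [0.995, -0.1, 0.0], [-0.0, -0.0, -1.0]]
contact_force: [0.0, -1.8, -0.5]
finger_gap: 0.0496
finger_force: 0.0
```

Request:
jog_arm:
  moves:
    - {"wx": 0, "wy": 0, "wz": 0, "dx": 0.01, "dy": 0.1, "dz": 0, "fingers": 5}
    - {"wx": 0, "wy": 0, "wz": 0, "dx": 0.01, "dy": 0.1, "dz": 0, "fingers": 5}

```text
time_s: 10.78
eef_pos: [0.6318, 0.073, 0.0153]
eef_rot: [[0.1, 0.995, -0.001], [0.995, -0.1, -0.001], [-0.001, -0.001, -1.0]]
contact_force: [-1.3, -8.8, 1.6]
finger_gap: 0.05
finger_force: 0.0
```

Against the stop (9 N). Backing off and checking.

Request:
jog_arm:
  moves:
    - {"wx": 0, "wy": 0, "wz": 0, "dx": -0.1, "dy": -1, "dz": 0, "fingers": 5}
    - {"wx": 0, "wy": 0, "wz": 0, "dx": -0.3, "dy": -3, "dz": 0, "fingers": 5}
    - {"wx": 0, "wy": 0, "wz": 0, "dx": -0.3, "dy": -3, "dz": 0, "fingers": 5}
    - {"wx": 0, "wy": 0, "wz": 0, "dx": 0, "dy": 0, "dz": 3.5, "fingers": 5}
    - {"wx": 0, "wy": 0, "wz": 0, "dx": 0, "dy": 0, "dz": 3.5, "fingers": 5}
    - {"wx": 0, "wy": 0, "wz": 0, "dx": 0, "dy": 0, "dz": 3.5, "fingers": 5}
    - {"wx": 0, "wy": 0, "wz": 0, "dx": -1, "dy": -4, "dz": 0, "fingers": 5}
    - {"wx": 0, "wy": 0, "wz": 0, "dx": -1, "dy": -4, "dz": 0, "fingers": 5}
    - {"wx": 0, "wy": 0, "wz": 0, "dx": -1, "dy": -4, "dz": 0, "fingers": 5}
    - {"wx": 0, "wy": 0, "wz": 0, "dx": -1, "dy": -4, "dz": 0, "fingers": 5}

```text
time_s: 11.62
eef_pos: [0.5847, -0.1576, 0.1209]
eef_rot: [[0.099, 0.995, 0.001], [0.995, -0.099, 0.0], [0.0, 0.001, -1.0]]
contact_force: [0.1, -0.4, -0.9]
finger_gap: 0.05
finger_force: 0.0
```

Request:
jog_arm:
  moves:
    - {"wx": 0, "wy": 0, "wz": 0, "dx": -1, "dy": -4, "dz": 0, "fingers": 5}
    - {"wx": 0, "wy": 0, "wz": 0, "dx": -1, "dy": -4, "dz": 0, "fingers": 5}
    - {"wx": 0, "wy": 0, "wz": 0, "dx": -1, "dy": -4, "dz": 0, "fingers": 5}
    - {"wx": 0, "wy": 0, "wz": 0, "dx": 0, "dy": 0, "dz": 0, "fingers": 5}
    - {"wx": 0, "wy": 0, "wz": 0, "dx": 0, "dy": 0, "dz": 0, "fingers": 5}

```text
time_s: 12.03
eef_pos: [0.5545, -0.2788, 0.1204]
eef_rot: [[0.104, 0.995, 0.001], [0.995, -0.104, -0.0], [0.0, 0.001, -1.0]]
contact_force: [-0.6, -0.3, 0.5]
finger_gap: 0.0499
finger_force: 0.0
```

```bash
python3 - <<'E'
from h import *
report()
c=grab('top');P=cloud(c);q=np.stack([rf(p) for p in P.reshape(-1,3)]).reshape(400,640,2)
m=(abs(P[...,2]-.06)<.008)&(abs(q[...,0]+.05)<.08)&(abs(q[...,1]+.07)<.11)
v,u=np.where(m);T=np.array([rf(ray(c,a,b,.06)) for a,b in zip(u,v)])
print(cv2.minAreaRect((T*1000).astype(np.float32)))
cv2.imwrite('pics/f.png',cv2.resize(c['color'][80:280,130:450,::-1],None,fx=2.5,fy=2.5,interpolation=cv2.INTER_CUBIC))
E
```

```text
top carton rails [-0.0489 -0.0701] mean [-0.0489 -0.0699] ang 0.002 [ 33.4 141.2] 580
side carton rails [-0.046 -0.066] mean [-0.0464 -0.0639] ang 0.004 [ 31.2 143.3] 334
tcp rails [-0.098  -0.5046] [ 0.5548 -0.2757  0.1201] head 1.5688667111455679 F [ 0.8  0.6 -0.1]
((-48.33592224121094, -69.43508911132812), (95.64293670654297, 141.8182830810547), 0.09532388299703598)
```

View pics/f.png

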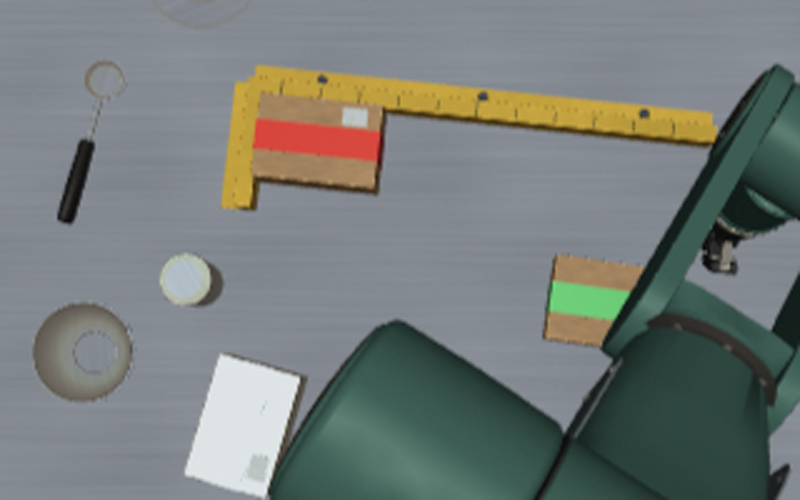

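The picture shows the red carton (320,145 in the crop) flush in the corner, within about 1.5 mm and 0.005 rad of home. The green carton and the other things in view haven't moved, and the hand is clear. Handing in.

```bash
python3 -c "
from bench import ctrl
print(ctrl.finish_job())"
```

```text
the job is handed in; nothing more can be done
None
```

I pushed the red-taped carton into the corner of the yellow rails, within about 1.5 mm of home and square by the top camera, took the hand away, and handed the job in at about 12 s; the call returned no verdict.

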